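# Complete the tray-stack height gauge with the matching post

## Task

The height gauge for tray stacks has lost one of its posts: from the sloping blue rack take the post that is exactly as tall as the one fixed on the gauge's grey base plate and stand it upright in the middle of the yellow ring mark on that plate. Then lay the steel bridge bar, red grip block up, centred along and across the two posts so that it lies level. Leave the other two posts in the rack and do not shift the other things on the worktop.

Things in the scene. Friction and masses are not known exactly. Their poses are not given: they have to be found in the camera images.
- gauge_base: Fixed grey base plate, 70 (x) x 230 (y) x 8 mm thick. Origin at the centre of its underside, z up, y along its length. An aluminium post, 30 mm diameter and 60 mm tall, is fixed upright on it at y = -75 mm; a yellow ring mark (39 mm across, flat) is at y = +75 mm.
- post_mark (a point): Centre of the yellow ring mark, on the plate's upper face (8 mm above the worktop); axes as gauge_base. A loose post is to stand here.
- bridge_spot (a point): Point midway between the fixed post and the ring mark, 60 mm above the plate's upper face (68 mm above the worktop), level with the top of the fixed post; axes as gauge_base. The bridge bar's origin belongs here, its y along the plate's y (either way round).
- post_rack: Fixed blue rack, 85 (x) x 205 (y) mm, three pockets at y = -75, 0, +75 mm, one post in each, leaning 30 degrees with its top toward the rack's -x (toward the robot). Origin under the pockets at worktop height, z up. Pocket floors 26 mm up; walls rise 12 mm along the post, and an 18 mm wide tongue under the post 44 mm. The +y and -y flanks of a post are free above the wall.
- post_a: Loose aluminium post with a dark ring near each end, 30 mm diameter, 50 mm tall (too short). Origin at the centre of its lower end, z along its axis toward the upper end. Any of the three pockets.
- post_b: Loose aluminium post like the others, 30 mm diameter, 60 mm tall (matches the fixed post). Origin at the centre of its lower end, z along its axis toward the upper end. Any of the three pockets. About 0.1 kg.
- post_c: Loose aluminium post like the others, 30 mm diameter, 70 mm tall (too tall). Origin at the centre of its lower end, z along its axis toward the upper end. Any of the three pockets.
- post_b_mid (a point): Centre of post_b, halfway along its axis.
- bridge_bar: Loose flat steel bar, 24 (x) x 200 (y) x 10 mm, with a red grip block 14 (x) x 50 (y) mm on the middle of its upper face, rising from 10 to 32 mm above the bar's underside. Origin at the centre of the bar's underside, z up, y along its length. About 0.2 kg. Lies flat on the worktop at the start.
- tray_pile: Bystander: stack of peach-coloured trays, 69 x 121 x 53 mm, origin at the centre of its underside.
- bowl_nest: Bystander: nest of white bowls, 68 mm wide, 54 mm high, origin at the centre of its underside.
- blue_marker: Bystander: marker with a blue cap, 16 (x) x 136 (y) x 17 mm, origin at the centre of its underside.
- red_jar: Bystander: red jar with a blue lid, 54 mm wide, 67 mm high, origin at the centre of its underside.
Not all that is in view belongs to the job. Leave any green or pink look-alike of the post_b alone.

How it is judged:
On the way:
1. the matching post stands upright on the ring mark, let go (horizontal distance between post_b_mid and post_mark below 0.01 m and angle between the z axis of post_b and the z axis of gauge_base, either way round below 0.05 rad and z of post_b_mid in the frame of post_mark between 0.027 and 0.033 m and contact force between the fingers and post_b below 0.1 N), for 0.2 s.
At the end, for the whole second after the job is handed in: post_b upright (0.05 rad), within 10 mm of post_mark, standing on the plate (3 mm); bar at rest within 15 mm sideways, 3 mm in height of bridge_spot, level to 0.03 rad, along the plate to 0.10 rad; post_a, post_c within 15 mm and the other listed loose things within 30 mm of their starts (horizontal distance between post_b_mid and post_mark below 0.01 m and angle between the z axis of post_b and the z axis of gauge_base, either way round below 0.05 rad and z of post_b_mid in the frame of post_mark between 0.027 and 0.033 m and horizontal distance between bridge_bar and bridge_spot below 0.015 m and z of bridge_bar in the frame of bridge_spot between -0.003 and 0.003 m and angle between bridge_bar's own z axis and vertical below 0.03 rad and angle between the y axis of bridge_bar and the y axis of gauge_base, either way round below 0.1 rad and linear speed of each of bridge_bar, post_b below 0.01 m/s and distance of each of post_a, post_c from where it was at the start of the episode below 0.015 m and distance of each of tray_pile, bowl_nest, blue_marker, red_jar from where it was at the start of the episode below 0.03 m); the robot touches nothing.
It also fails if it takes over 58 s, if anything falls off the work surface, if the arm or the gripper's body presses on something with over 40 N, if the wrist force passes 120 N, or if a joint passes its speed limit or range.

## Robot

A 7-joint arm with a two-finger parallel gripper is mounted at the origin on a cart in front of the work surface, level with it; the furniture and walls round the work are solid. World frame = base frame: x ahead of the robot, y to its left, z up, the work surface at z = 0. Lengths are in m, angles in rad, forces in N, time in s.
With the tool pointing down it reaches from about 0.4 to 0.85 m from the base axis. Payload 4.5 kg.
Tool frame: the origin (TCP) lies midway between the tips of the shut fingers; the grasp point (between the pads) lies 19 mm behind it; z points along the fingers, y is the line along which they close (so a half turn about z gives the same grasp; the last joint's range is limited). The gripper opens to 88 mm and grips with 3 to 60 N. Pads are 18 mm wide; open, the fingers measure 123 mm over their backs; the gripper's body (75 mm by 187 mm) begins 45 mm behind the grasp point.
Start: joints at [1.211, 0.689, -0.195, 1.565, 0.157, 0.902, -0.215], TCP at [0.24, -0.577, 0.239] pointing down, gripper open.
Joint ranges: [-3.01, 3.01], [-0.46, 2.08], [-1.47, 1.51], [0.13, 2.56], [-1, 4.14], [0.04, 2.09], [-2.66, 2.66]. Speed limits (rad/s): [2.57, 2.57, 3.14, 3.14, 3.14, 3.14, 3.14].

## Interface

Orientations are given as a unit quaternion [x, y, z, w].
In Python, from plant import r gives the robot as it stands.
- The arm moves only by the tool move_arm, never from a script. Its argument "targets" is a list that holds one entry, the list of rows, each a list of 7 numbers: the opening, from 0 (shut) to 1 (fully open), then the shift along the tool's x, y, z in mm, then the turn, a rotation vector about the tool's x, y, z in degrees. In form: [[[claw, dx, dy, dz, ax, ay, az], ...]]. A call has 1 to 10 rows; each row is the pose to reach, as a shift and turn from the pose commanded when the call began, along the tool's axes at that moment; what a row does not reach only later rows make up. A row lasts 1/8 s, in which the tool goes at most 62.5 mm and 10.7 degrees, less where a joint would pass 70% of its speed; a pose out of reach is approached as far as the arm can. A call with a gripper value outside its range is refused whole. The fingers move at their own pace and stop on an object; "newtons" is the grip in N (left out, the last holds). Time passes only in rows, so rows that repeat a pose let the fingers close. It gives the time, the measured TCP pose, the force, the opening and the grip force at its end, in the units of the state.
- r.get_state(): the state, without advancing time (a new reading comes with each control period).
- r.snapshot(name): name is "side" or "top"; returns the picture (400x640x3 uint8, red, green, blue); there is no depth.
- r.camera_info(name): a dict with "fx", "fy", "cx", "cy" (pixels), "k1" (the pictures are not rectified: a ray, as slopes to the right and down, at radius r is drawn at 1 + k1 r^2 times it, then the intrinsics apply), "R" (3x3) and "t" (3): a world point X has camera coordinates R X + t. Camera axes: x right, y down, z forward; pixel columns grow to the right and rows downward; lengths in m; the calibration is good to about 2 mm. A picture is of the moment at which its call begins. camera_info takes no time and is no camera call.
- r.finish_job(): hands the job in; it is judged then, once.
The state is a dict: "clock": time; "q": joint angles; "qd": joint speeds; "joint_torque": joint torques, N m; "tool_pos": TCP position; "eef_rot": TCP orientation; "contact_force": force on the tool from outside, world axes, zero at the start; "moment": the same for the moment, N m; "opening": opening from 0.0 (shut) to 1.0 (fully open); "finger_force": force on a finger pad.
Only numpy, scipy, OpenCV 4.12 (cv2) and the standard library are available. Lean on these libraries where they do the work, as an engineer would, in place of code of your own. Each camera call takes 0.05 s, during which the arm holds its last target. There are 200 camera calls.

## Working session

There is one attempt and no reset: what is moved stays moved. The work goes in short steps, Python scripts to look and compute and a tool call to move; the robot and the scene stay as the last step left them, time stands still between calls to the robot, and variables do not carry over. Pictures are saved under pics/ and viewed, at most 10 in all, crops included, and the job is handed in when it is done.

Besides the shell and the picture viewer there is one more tool, called after "Request:" by a JSON object that holds its "method" and its "body". move_arm: Moves the arm, as the interface text tells. Its arguments: {"type":"object","properties":{"targets":{"type":"array","items":{"type":"array","items":{"type":"array","items":{"type":"number"}}}},"newtons":{"type":"number"}},"required":["targets"]}

```bash
mkdir -p pics; python3 - <<'E'
from plant import r
import cv2
for n in("side","top"):
    cv2.imwrite(f"pics/{n}0.png",r.snapshot(n)[:,:,::-1]); c=r.camera_info(n); print(n,c)
print(r.get_state())
E
```

```text
side {'fx': 361.8576440249293, 'fy': 361.8576440249293, 'cx': 321.70441516749605, 'cy': 194.18205319596476, 'k1': -0.049249084983352655, 'R': array([[-0.97416476, -0.22553885, -0.01162989],
       [-0.13039638,  0.60376981, -0.78642152],
       [ 0.18439038, -0.76458763, -0.61758071]]), 't': array([0.45278303, 0.13358768, 1.11174637])}
top {'fx': 362.3367270215548, 'fy': 362.3367270215548, 'cx': 317.14819019375784, 'cy': 198.2191588361143, 'k1': 0.025969835527167518, 'R': array([[-0.0306907 , -0.99947827, -0.0100632 ],
       [-0.97969153,  0.03207594, -0.19792838],
       [ 0.1981479 ,  0.00378428, -0.98016483]]), 't': array([-0.00990158,  0.47664195,  1.25948874])}
{'clock': 0.1, 'q': array([ 1.21078607,  0.68985622, -0.19457899,  1.56621807,  0.15731201,
        0.90254809, -0.21512604]), 'qd': array([ 3.67938212e-04, -1.58505427e-03,  6.37726897e-04, -1.86058200e-03,
        3.17719188e-04, -2.98811674e-05,  6.52875184e-04]), 'joint_torque': array([-4.03248167e-03, -5.28507793e+01, -1.27188787e+00, -1.53837436e+01,
       -5.25677169e-02,  1.98958332e-03,  7.16160366e-05]), 'tool_pos': array([ 0.23958446, -0.57664008,  0.238025  ]), 'eef_rot': array([ 9.80666582e-01,  1.95684410e-01, -2.09562835e-04, -7.89466440e-04]), 'contact_force': array([-0.24442591, -0.2132437 ,  0.40081361]), 'moment': array([0.0041891 , 0.05506091, 0.01390786]), 'finger_force': 0.0, 'opening': 0.9985693418880583}
```

View pics/side0.png

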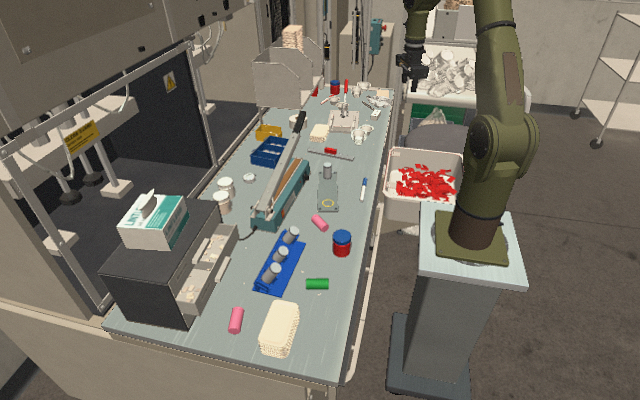

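View pics/top0.png

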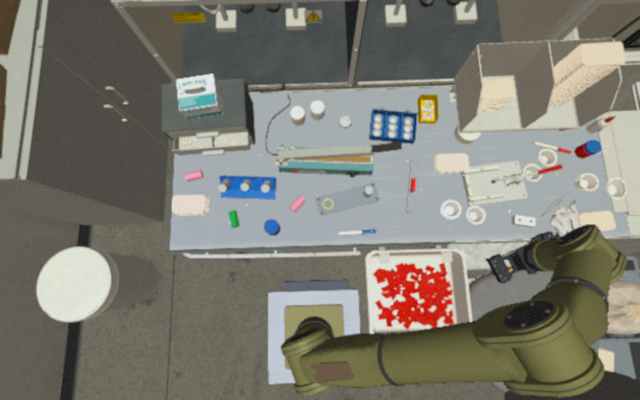

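Side view: rack (280,262), plate (328,190) with ring (328,203), bar (330,153). Top view: rack (248,187), plate (348,199), bar (411,187). I'll enlarge both for detail.

```bash
python3 - <<'E'
import cv2
a=cv2.imread("pics/top0.png")[155:245,205:425]; b=cv2.imread("pics/side0.png")[130:300,245:360]
cv2.imwrite("pics/a.png",cv2.resize(a,None,fx=3.6,fy=3.6,interpolation=cv2.INTER_CUBIC))
b1=cv2.imread("pics/side0.png")[220:300,245:345]; b2=cv2.imread("pics/side0.png")[135:215,285:385]
cv2.imwrite("pics/b.png",cv2.resize(cv2.hconcat([b1,b2]),None,fx=4,fy=4,interpolation=cv2.INTER_CUBIC))
E
```

```text
(no output)
```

View pics/a.png

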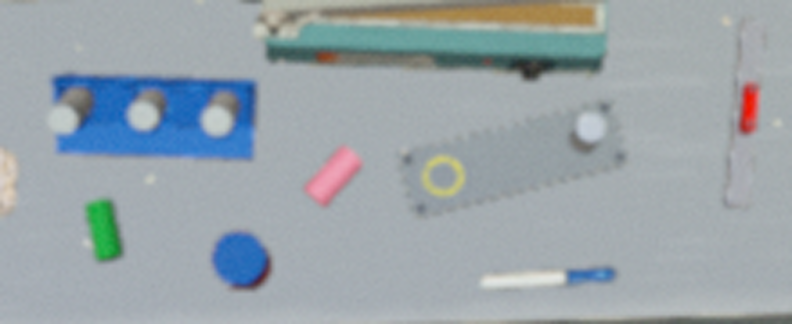

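View pics/b.png

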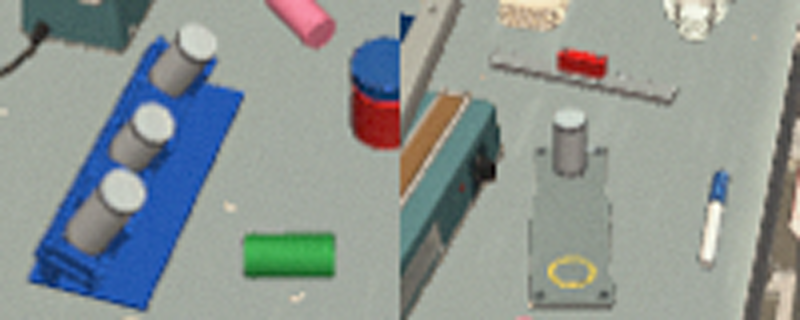

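The side crop shows the tallest post at the +y pocket (top 123,190), the shortest in the middle (155,124) and the 60 mm candidate at -y (197,46). I'll triangulate these to check.

```bash
cat > h.py <<'E'
import numpy as np, cv2
from plant import r
from scipy.optimize import least_squares
C={n:r.camera_info(n) for n in("side","top")}
def proj(n,X):
    c=C[n]; p=np.atleast_2d(X)@c["R"].T+c["t"]; s=p[:,:2]/p[:,2:]; s=s*(1+c["k1"]*(s**2).sum(1,keepdims=True))
    return s*[c["fx"],c["fy"]]+[c["cx"],c["cy"]]
def tri(pt,ps):
    f=lambda X:np.r_[(proj("top",X)-pt).ravel(),(proj("side",X)-ps).ravel()]
    s=least_squares(f,[.5,0,.05]); return s.x,np.abs(s.fun).max()
def onz(n,p,z):
    return np.r_[least_squares(lambda X:(proj(n,np.r_[X,z])-p).ravel(),[.5,0]).x,z]
def ct(x,y): return np.array([(x+.5)/3.6-.5+205,(y+.5)/3.6-.5+155])
def cs(x,y): 
    return np.array([(x+.5)/4-.5+245,(y+.5)/4-.5+220]) if x<400 else np.array([(x-400+.5)/4-.5+285,(y+.5)/4-.5+135])
E
python3 - <<'E'
from h import *
np.set_printoptions(precision=4,suppress=True)
P=dict(P1=((64,119),(123,190)),P0=((143,116),(155,124)),Pm=((218,120),(197,46)),ring=((443,176),(572,271)),fix=((591,127),(570,119)),
 rk_ppx=((54,75),(160,38)),)
for k,(a,b) in P.items(): print(k,*tri(ct(*a),cs(*b)))
for k,p in dict(rackc1=(57,152),rackc2=(253,158),plA=(400,150),plB=(417,217),plC=(607,102),plD=(626,160)).items():print(k,onz("top",ct(*p),.008))
for k,p in dict(r1=(30,282),r2=(146,308),r3=(243,92),plA=(530,306),plB=(614,306),plC=(535,152),plD=(606,150)).items():print("side",k,onz("side",cs(*p),.008))
for k,p in dict(a=(752,20),b=(735,205)).items():print("bar",k,onz("top",ct(*p),.008))
for k,p in dict(a=(493,60),b=(673,97)).items():print("barside",k,onz("side",cs(*p),.008))
t=cv2.imread("pics/top0.png");s=cv2.imread("pics/side0.png")
def cen(im,box,f):
    x0,y0,x1,y1=box;c=cv2.cvtColor(im[y0:y1,x0:x1],cv2.COLOR_BGR2HSV).astype(int);w=f(c)
    ys,xs=np.nonzero(w);return np.array([xs.mean()+x0,ys.mean()+y0]),len(xs)
red=lambda c:((c[...,0]<10)|(c[...,0]>170))&(c[...,1]>130)&(c[...,2]>60)
yel=lambda c:(c[...,0]>18)&(c[...,0]<38)&(c[...,1]>60)
a=cen(t,(400,170,425,200),red);b=cen(s,(320,143,342,160),red);print("red",a,b,tri(a[0],b[0]))
a=cen(t,(315,192,340,215),yel);b=cen(s,(315,193,342,212),yel);print("ring",a,b,tri(a[0],b[0]))
# bar bright/edges
E
```

```text
P1 [0.5151 0.3073 0.0844] 0.6554749065625174
P0 [0.5191 0.2335 0.0674] 0.7895594844227674
Pm [0.5114 0.1583 0.0721] 0.8220631678683503
ring [ 0.4603 -0.0634  0.0097] 0.5591844025281887
fix [ 0.4945 -0.2102  0.0658] 0.5739115659065419
rk_ppx [0.503  0.2812 0.2009] 8.118028770051097
rackc1 [0.501  0.3349 0.008 ]
rackc2 [0.4881 0.1323 0.008 ]
plA [ 0.4915 -0.0199  0.008 ]
plB [ 0.421  -0.0352  0.008 ]
plC [ 0.5354 -0.2365  0.008 ]
plD [ 0.4734 -0.2522  0.008 ]
side r1 [0.5767 0.3359 0.008 ]
side r2 [0.4949 0.3385 0.008 ]
side r3 [0.4838 0.136  0.008 ]
side plA [ 0.4834 -0.0129  0.008 ]
side plB [ 0.415  -0.0278  0.008 ]
side plC [ 0.5316 -0.2325  0.008 ]
side plD [ 0.4659 -0.25    0.008 ]
bar a [ 0.6188 -0.3936  0.008 ]
bar b [ 0.423  -0.3601  0.008 ]
barside a [ 0.614  -0.3878  0.008 ]
barside b [ 0.4183 -0.356   0.008 ]
red (array([412.4524, 184.7857]), 42) (array([330.1455, 150.3818]), 55) (array([ 0.5185, -0.3778,  0.0227]), np.float64(0.47465806078480455))
ring (array([328.2195, 203.3902]), 41) (array([327.4792, 202.6042]), 48) (array([ 0.4613, -0.0654,  0.0069]), np.float64(0.5604065115886101))
```

```bash
cat > fit.py <<'E'
from h import *
from itertools import permutations
np.set_printoptions(precision=4,suppress=True)
def T(p,L):
    c,s=np.cos(p[2]),np.sin(p[2]); L=np.asarray(L,float)
    return np.c_[p[0]+c*L[:,0]-s*L[:,1],p[1]+s*L[:,0]+c*L[:,1],L[:,2]]
def fit(obs,p0):
    f=lambda p:np.concatenate([(proj(n,T(p,[L]))-uv).ravel() for n,L,uv in obs])
    s=least_squares(f,p0,loss="soft_l1"); return s.x,s.cost,np.abs(f(s.x)).max()
tops={-.075:((218,120),(197,46)),0:((143,116),(155,124)),.075:((64,119),(123,190))}
best=[]
for perm in permutations((.05,.06,.07)):
    obs=[]
    for l,(y,(a,b)) in zip(perm,tops.items()):
        L=(-l/2,y,.026+l*.866); obs+=[("top",L,ct(*a)),("side",L,cs(*b))]
    best.append((fit(obs,[.54,.23,-.06]),perm))
for b in sorted(best,key=lambda b:b[0][1]): print(b)
obs=[("top",(0,.075,.008),np.array([328.22,203.39])),("side",(0,.075,.008),np.array([327.48,202.6])),
("top",(0,-.075,.068),ct(591,127)),("side",(0,-.075,.068),cs(570,119))]
for (x,y),a,b in(((.035,.115),(400,150),(530,306)),((-.035,.115),(417,217),(614,306)),((.035,-.115),(607,102),(535,152)),((-.035,-.115),(626,160),(606,150))):
    obs+=[("top",(x,y,.008),ct(*a)),("side",(x,y,.008),cs(*b))]
p=fit(obs,[.47,-.14,.2]);print("plate",p); print("mark",T(p[0],[[0,.075,.008]]),"spot",T(p[0],[[0,0,.068]]))
p=fit([("top",(0,0,.024),np.array([412.45,184.79])),("side",(-.002,0,.024),np.array([330.15,150.38])),
("top",(0,.1,.01),ct(752,20)),("top",(0,-.1,.01),ct(735,205)),("side",(0,.1,.006),cs(493,60)),("side",(0,-.1,.006),cs(673,97))],[.52,-.37,3.3-6.28]);print("bar",p)
E
python3 fit.py
```

```text
((array([ 0.5443,  0.232 , -0.0612]), np.float64(2.278171593790003), np.float64(1.422956148495075)), (0.06, 0.05, 0.07))
((array([ 0.5447,  0.231 , -0.0777]), np.float64(4.183827961862793), np.float64(2.6142605224147815)), (0.05, 0.06, 0.07))
((array([ 0.5447,  0.2327, -0.012 ]), np.float64(5.403943997489588), np.float64(3.7664784873948918)), (0.07, 0.05, 0.06))
((array([ 0.5443,  0.2306, -0.0623]), np.float64(9.885494710230184), np.float64(4.678478403751512)), (0.05, 0.07, 0.06))
((array([0.545 , 0.2336, 0.0032]), np.float64(10.239483143177107), np.float64(3.778862778461132)), (0.07, 0.06, 0.05))
((array([ 0.5442,  0.2329, -0.0241]), np.float64(13.187415575636095), np.float64(4.416648895065123)), (0.06, 0.07, 0.05))
plate (array([ 0.4771, -0.1356,  0.2228]), np.float64(6.607708343027802), np.float64(1.5431147718073532))
mark [[ 0.4605 -0.0625  0.008 ]] spot [[ 0.4771 -0.1356  0.068 ]]
bar (array([ 0.5186, -0.3766, -1.7395]), np.float64(0.7756620745065301), np.float64(0.7466173423185865))
```

```bash
cat > go.py <<'E'
import numpy as np,sys
from plant import r
from scipy.spatial.transform import Rotation as Ro
def rot(z,y):
    z=np.array(z,float);z/=np.linalg.norm(z);y=np.array(y,float);y-=z*(y@z);y/=np.linalg.norm(y)
    return np.c_[np.cross(y,z),y,z]
def down(yawy): return rot([0,0,-1],[np.cos(np.radians(yawy)),np.sin(np.radians(yawy)),0])
def rel(p,R,p0=None,R0=None):
    s=r.get_state(); p0=s["tool_pos"] if p0 is None else p0; R0=Ro.from_quat(s["eef_rot"]).as_matrix() if R0 is None else R0
    print(np.round(np.r_[1e3*R0.T@(np.array(p)-p0),Ro.from_matrix(R0.T@R).as_rotvec(degrees=True)],1))
A=np.array([-.499,.0306,.866]); RY=np.array([.0612,.998,0])
RG=rot(-A,-RY); B=np.array([.5397,.1571,.026])
E
python3 - <<'E'
from go import *
print(RG)
rel([.42,-.1,.30],down(-93.5))
rel(B+.141*A,RG,np.array([.42,-.1,.30]),down(-93.5))
rel(B+.021*A,RG,B+.141*A,RG)
E
```

```text
[[ 0.86442239 -0.06120767  0.49902661]
 [-0.05300867 -0.99812505 -0.03060163]
 [ 0.49996401  0.         -0.86604618]]
[ 3.495e+02 -3.710e+02 -6.140e+01 -1.000e-01  0.000e+00  2.610e+01]
[  33.3 -263.9  151.9   -0.    30.     0. ]
[  0.   0. 120.   0.   0.   0.]
```

Request:
{"method": "move_arm", "body": {"targets": [[[0.6,350,-371,-61,0,0,26],[0.6,350,-371,-61,0,0,26],[0.6,350,-371,-61,0,0,26],[0.6,350,-371,-61,0,0,26],[0.6,350,-371,-61,0,0,26],[0.6,350,-371,-61,0,0,26],[0.6,350,-371,-61,0,0,26],[0.6,350,-371,-61,0,0,26],[0.6,350,-371,-61,0,0,26],[0.6,350,-371,-61,0,0,26]]], "newtons": 30}}

```text
clock: 1.35
tool_pos: [0.4206, -0.1, 0.2996]
eef_rot: [1.0, -0.029, -0.0, 0.0]
contact_force: [-1.0, -0.6, -0.1]
opening: 0.599
finger_force: 0.0
```

```bash
python3 - <<'E'
from go import *
print(r.get_state()["q"].round(2)); rel([.42,-.1,.30],down(-93.5)); rel(B+.141*A,RG)
E
```

```text
[ 0.18  0.35 -0.07  2.03  0.04  0.76 -1.55]
[-0.6  0.  -0.4  0.   0.   0.2]
[ 3.350e+01 -2.639e+02  1.514e+02 -0.000e+00  3.000e+01  2.000e-01]
```

Request:
{"method": "move_arm", "body": {"targets": [[[0.6,33,-264,151,0,30,0],[0.6,33,-264,151,0,30,0],[0.6,33,-264,151,0,30,0],[0.6,33,-264,151,0,30,0],[0.6,33,-264,151,0,30,0],[0.6,33,-264,151,0,30,0],[0.6,33,-264,151,0,30,0],[0.6,33,-264,151,0,30,0]]]}}

```text
clock: 2.35
tool_pos: [0.4985, 0.1709, 0.2404]
eef_rot: [0.973, -0.034, 0.228, 0.025]
contact_force: [-0.5, -0.2, -1.0]
opening: 0.601
finger_force: 0.0
```

```bash
python3 - <<'E'
from go import *
import cv2
print(r.get_state()["q"].round(2)); rel(B+.141*A,RG); rel(B+.021*A,RG)
b=r.snapshot("side")[190:310,220:345,::-1];a=r.snapshot("top")[140:220,200:320,::-1]
a=cv2.resize(a,None,fx=3.5,fy=3.5,interpolation=2);b=cv2.resize(b,None,fx=2.9,fy=2.9,interpolation=2)[:a.shape[0]+60]
a=cv2.copyMakeBorder(a,0,b.shape[0]-a.shape[0],0,0,0)
cv2.imwrite("pics/pre.png",cv2.hconcat([a,b])); print(a.shape,b.shape)
from h import proj
s=r.get_state();R=Ro.from_quat(s["eef_rot"]).as_matrix()
for d in(.0265,-.0265,0): 
    X=s["tool_pos"]+R[:,1]*d; print((proj("top",X)-[200,140])*3.5,(proj("side",X)-[220,190])*2.9)
E
```

```text
[-0.95  0.54  0.53  2.26  0.48  0.04 -2.65]
[-66.6   8.7  70.4   2.1   3.6   0.1]
[-5.900e+01  4.400e+00  1.901e+02  2.100e+00  3.600e+00  1.000e-01]
(340, 420, 3) (340, 362, 3)
[[213.7915371 144.7395034]] [[221.23643803 -23.14878515]]
[[154.50426782 142.91725165]] [[199.96886095  13.36300697]]
[[184.1221429  143.82833148]] [[210.82256784  -5.27367398]]
```

View pics/pre.png

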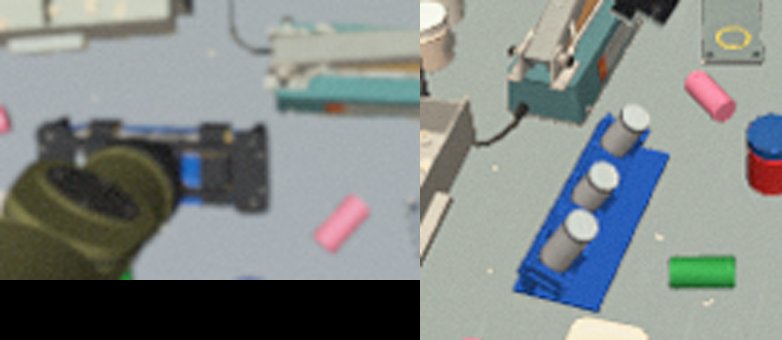

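The arm stopped short of the pre-grasp: q6 (0.04) and q7 (-2.65) are at their limits, so this wrist branch can't do the full tilt. The picture shows the rack untouched, with posts at (632,117), (602,178) and (583,227). I'll fit a simple kinematic model to the readings to choose a feasible branch.

```bash
cat > kin.py <<'E'
from go import *
from scipy.optimize import least_squares
from itertools import product
LO=np.array([-3.01,-.46,-1.47,.13,-1,.04,-2.66]);HI=np.array([3.01,2.08,1.51,2.56,4.14,2.09,2.66])
def fk(q,m):
    sg,(o1,o7,h,a,b,c)=m; q=np.array(q)*sg
    R=Ro.from_euler('z',o1+q[0]);p=np.array([0,0,h]);
    R=R*Ro.from_euler('y',q[1])*Ro.from_euler('z',q[2]);p=p+R.apply([0,0,a])
    R=R*Ro.from_euler('y',q[3])*Ro.from_euler('z',q[4]);p=p+R.apply([0,0,b])
    R=R*Ro.from_euler('y',q[5])*Ro.from_euler('z',q[6]+o7);p=p+R.apply([0,0,c])
    return p,R
def ik(p,R,m,n=60,marg=.06):
    rng=np.random.default_rng(0);out=[];Rt=Ro.from_matrix(R)
    def f(q):
        a,b=fk(q,m);return np.r_[5*(a-p),(Rt.inv()*b).as_rotvec()]
    for _ in range(n):
        s=least_squares(f,rng.uniform(LO+marg,HI-marg),bounds=(LO+marg,HI-marg),max_nfev=60)
        if s.cost<1e-6: out.append(s.x)
    return out
E
python3 - <<'E'
from kin import *
s=r.get_state()
D=[([1.21078607,.68985622,-.19457899,1.56621807,.15731201,.90254809,-.21512604],[.23958446,-.57664008,.238025],[.980666582,.19568441,-.000209562835,-.000789466]),
([.18,.35,-.07,2.03,.04,.76,-1.55],[.4206,-.1,.2996],[1,-.029,0,0]),(s["q"],s["tool_pos"],s["eef_rot"])]
best=[]
for s1,s3,s5,s7 in product((1,-1),repeat=4):
    sg=np.array([s1,1,s3,1,s5,1,s7])
    def f(x):
        o=[]
        for q,p,e in D:
            a,b=fk(q,(sg,x));o+=[3*(a-p),(Ro.from_quat(e).inv()*b).as_rotvec()]
        return np.concatenate(o)
    for o1,o7 in product((0,1.57,3.14,-1.57),repeat=2):
        t=least_squares(f,[o1,o7,.3,.4,.4,.25],max_nfev=100);best.append((t.cost,tuple(sg),t.x))
best.sort(key=lambda b:b[0])
for b in best[:4]:print(b)
np.save("m.npy",np.r_[best[0][1],best[0][2]])
E
```

```text
(np.float64(0.001226203392117656), (np.int64(-1), np.int64(1), np.int64(-1), np.int64(1), np.int64(-1), np.int64(1), np.int64(-1)), array([-0.07646067,  1.49481056,  0.36200085,  0.57548548,  0.33671371,
        0.35776033]))
(np.float64(0.0012262033921176584), (np.int64(-1), np.int64(1), np.int64(-1), np.int64(1), np.int64(-1), np.int64(1), np.int64(-1)), array([-0.07646067,  1.49481056,  0.36200085,  0.57548548,  0.33671371,
        0.35776033]))
(np.float64(0.0012262033921176586), (np.int64(-1), np.int64(1), np.int64(-1), np.int64(1), np.int64(-1), np.int64(1), np.int64(-1)), array([-0.07646067,  1.49481056,  0.36200085,  0.57548548,  0.33671371,
        0.35776033]))
(np.float64(0.0012262033921176636), (np.int64(-1), np.int64(1), np.int64(-1), np.int64(1), np.int64(-1), np.int64(1), np.int64(-1)), array([-0.07646067,  1.49481056,  0.36200085,  0.57548548,  0.33671371,
        0.35776033]))
```

```bash
python3 - <<'E'
from kin import *
v=np.load("m.npy");m=(v[:7],v[7:])
cur=r.get_state()["q"];start=np.array([.18,.35,-.07,2.03,.04,.76,-1.55])
np.set_printoptions(precision=2,suppress=True)
g=B+.04*A
flip=np.diag([-1,-1,1])
for tilt in(30,15,0):
  for fl in(0,1):
    al=np.radians(tilt);zd=np.array([np.sin(al)*.998,-.061*np.sin(al),-np.cos(al)]);R=rot(zd,RY*(1 if fl else -1))
    for nm,gg in(("hover",g+.1*A),("grasp",g)):
        S=ik(gg+.019*R[:,2],R,m)
        S=sorted(S,key=lambda q:np.abs(q-start).sum())
        print(tilt,fl,nm,len(S),*S[:2])
# place: post upright
for tilt in(0,-15,-30):
  for fl in(0,1):
    al=np.radians(tilt);zd=np.array([np.sin(al),0,-np.cos(al)]);R=rot(zd,[0,1 if fl else -1,0])
    S=ik(np.array([.4605,-.0625,.048])+.019*R[:,2],R,m)
    S=sorted(S,key=lambda q:np.abs(q-start).sum());print("place",tilt,fl,len(S),*S[:1])
E
```

```text
30 0 hover 0
30 0 grasp 14 [-0.48  0.99 -0.09  2.43  2.7   0.8   1.39] [-0.45  0.99 -0.13  2.43  2.66  0.82  1.44]
30 1 hover 0
30 1 grasp 16 [-0.37  1.01 -0.27  2.43  2.55  0.88 -1.57] [-0.4   1.   -0.22  2.43  2.59  0.85 -1.62]
15 0 hover 17 [-0.09  0.79 -0.7   2.3   1.67  0.62  2.47] [-0.26  0.71 -0.38  2.3   1.76  0.38  2.39]
15 0 grasp 10 [-0.21  0.93 -0.4   2.21  2.01  0.46  2.23] [-0.05  1.   -0.69  2.21  1.87  0.7   2.4 ]
15 1 hover 20 [-0.03  0.82 -0.82  2.3   1.65  0.71 -0.66] [-0.26  0.71 -0.38  2.3   1.76  0.38 -0.75]
15 1 grasp 22 [-0.15  0.95 -0.5   2.21  1.95  0.54 -0.84] [-0.18  0.94 -0.45  2.21  1.98  0.5  -0.88]
0 0 hover 14 [-0.45  0.71  0.08  2.06 -0.14  0.38 -1.89] [-0.52  0.71  0.2   2.06 -0.34  0.4  -1.69]
0 0 grasp 15 [-0.37  0.89 -0.01  1.96  0.02  0.29 -2.03] [-0.37  0.89 -0.01  1.96  0.02  0.29 -2.03]
0 1 hover 18 [-0.35  0.71 -0.09  2.06  0.16  0.38  0.94] [-0.34  0.71 -0.1   2.06  0.18  0.38  0.91]
0 1 grasp 23 [-0.31  0.9  -0.1   1.96  0.27  0.3   0.87] [-0.3   0.9  -0.13  1.96  0.36  0.3   0.79]
place 0 0 12 [ 0.12  0.9  -0.11  2.2   1.05  0.1  -2.56]
place 0 1 23 [ 0.17  0.9  -0.19  2.2   1.25  0.16  0.37]
place -15 0 13 [ 0.06  0.94 -0.04  1.94  0.12  0.52 -1.65]
place -15 1 18 [ 0.14  0.95 -0.19  1.94  0.34  0.55  1.27]
place -30 0 7 [ 0.04  1.05 -0.02  1.68  0.08  0.94 -1.62]
place -30 1 18 [ 0.09  1.05 -0.13  1.68  0.18  0.95  1.42]
```

```bash
python3 - <<'E'
from go import *
R0=down(-93.5); rel([.43,.05,.30],R0)
E
```

```text
[-27.8 129.1 -76.7   2.  -26.3  -0.2]
```

Request:
{"method": "move_arm", "body": {"targets": [[[0.6,-14,65,-38,1,-13,0],[0.6,-14,65,-38,1,-13,0],[0.6,-28,129,-77,2,-26,0],[0.6,-28,129,-77,2,-26,0],[0.6,-28,129,-77,2,-26,0],[0.6,-28,129,-77,2,-26,0],[0.6,-28,129,-77,2,-26,0],[0.6,-28,129,-77,2,-26,0]]]}}

```text
clock: 3.45
tool_pos: [0.4283, 0.0503, 0.3008]
eef_rot: [0.999, -0.032, 0.003, -0.001]
contact_force: [0.3, -0.1, -0.4]
opening: 0.603
finger_force: 0.0
```

```bash
python3 - <<'E'
from go import *
R0=down(-93.5); print(r.get_state()["q"].round(2)); rel([.43,.05,.30],R0); g=B+.04*A+[0,0,-.019]; rel(g+.08*A,R0); rel(g,R0,g+.08*A,R0); print(g)
E
```

```text
[-0.04  0.35 -0.26  2.03  0.13  0.77 -2.01]
[ 1.8  0.2  0.8 -0.1 -0.3 -0.2]
[ 4.350e+01 -1.130e+02  1.903e+02 -1.000e-01 -3.000e-01 -2.000e-01]
[40.   0.  69.3  0.   0.   0. ]
[0.51974  0.158324 0.04164 ]
```

Request:
{"method": "move_arm", "body": {"targets": [[[0.6,44,-113,100,0,0,0],[0.6,44,-113,100,0,0,0],[0.6,44,-113,190,0,0,0],[0.6,44,-113,190,0,0,0],[0.6,44,-113,190,0,0,0],[0.6,44,-113,190,0,0,0],[0.6,44,-113,190,0,0,0]]]}}

```text
clock: 4.32
tool_pos: [0.4827, 0.1593, 0.1141]
eef_rot: [0.999, -0.034, 0.005, -0.002]
contact_force: [0.4, 0.6, -1.0]
opening: 0.601
finger_force: 0.0
```

```bash
python3 - <<'E'
from go import *
import cv2
from h import proj
R0=down(-93.5); print(r.get_state()["q"].round(2)); g=B+.04*A+[0,0,-.019]; rel(g+.08*A,R0); rel(g,R0)
b=r.snapshot("side")[190:290,250:360,::-1];a=r.snapshot("top")[150:225,220:320,::-1]
a=cv2.resize(a,None,fx=4,fy=4,interpolation=2);b=cv2.resize(b,None,fx=3.6,fy=3.6,interpolation=2)
a=cv2.copyMakeBorder(a,0,b.shape[0]-a.shape[0],0,0,0); cv2.imwrite("pics/pre2.png",cv2.hconcat([a,b]))
s=r.get_state();R=Ro.from_quat(s["eef_rot"]).as_matrix()
for d in(.0265,-.0265): 
    X=s["tool_pos"]+R[:,1]*d; print((proj("top",X)-[220,150])*4,(proj("side",X)-[250,190])*3.6+[400,0])
E
```

```text
[-0.32  0.74 -0.14  2.03  0.27  0.37 -2.32]
[-3.  -1.3  3.1 -0.2 -0.6 -0.4]
[36.4 -1.3 72.8 -0.2 -0.6 -0.4]
[[203.93139976 178.19000203]] [[598.88573106  93.0506028 ]]
[[142.24939617 175.99663262]] [[576.18259724 137.34816076]]
```

View pics/pre2.png

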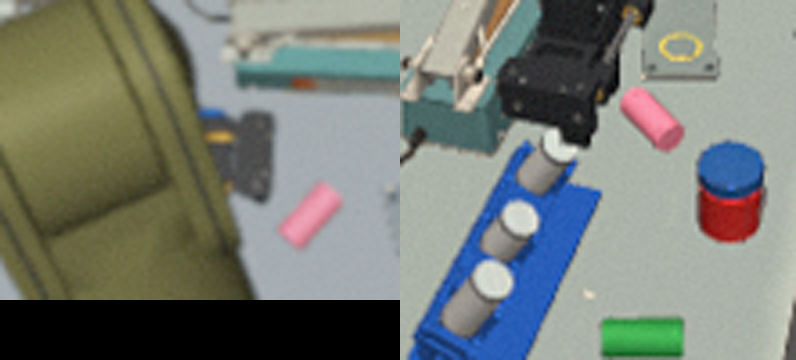

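The near fingertip is at about (576,140) in the side view, where the projection predicted it, so the calibration holds. The post top at (562,148) is free. Descending along the post axis and closing.

Request:
{"method": "move_arm", "body": {"targets": [[[0.6,18,-1,36,0,0,0],[0.6,36,-1,73,0,0,0],[0.6,36,-1,73,0,0,0],[0.6,36,-1,73,0,0,0],[0,36,-1,73,0,0,0],[0,36,-1,73,0,0,0],[0,36,-1,73,0,0,0],[0,36,-1,73,0,0,0]]], "newtons": 30}}

```text
clock: 5.42
tool_pos: [0.5181, 0.1583, 0.0399]
eef_rot: [0.999, -0.034, 0.003, -0.002]
contact_force: [-1.9, 0.5, 6.0]
opening: 0.329
finger_force: 30.0
```

Request:
{"method": "move_arm", "body": {"targets": [[[0,-10,0,-17,0,0,0],[0,-25,0,-43,0,0,0],[0,-45,0,-78,0,0,0],[0,-45,0,-160,0,0,0],[0,-45,0,-160,0,0,0],[0,-45,0,-160,0,0,0],[0,-45,0,-160,0,0,0]]], "newtons": 40}}

```text
clock: 6.3
tool_pos: [0.471, 0.1602, 0.1981]
eef_rot: [0.999, -0.034, 0.002, -0.001]
contact_force: [-0.9, 0.1, -0.2]
opening: 0.324
finger_force: 40.0
```

```bash
cat >> go.py <<'E'
G0=np.array([.5181,.1583,.0399]) ; RGR=Ro.from_quat([.999,-.034,.003,-.002]).as_matrix()
PB=RGR.T@(B-G0); PA=RGR.T@A   # post bottom, axis in tool frame
def place(mark,yaw=0):
    up=Ro.from_rotvec(np.cross(A,[0,0,1])/np.linalg.norm(np.cross(A,[0,0,1]))*np.arccos(A[2]/np.linalg.norm(A))).as_matrix()
    R=Ro.from_euler('z',yaw,degrees=True).as_matrix()@up@RGR
    return np.array(mark)-R@PB,R
E
python3 - <<'E'
from go import *
print(r.get_state()["q"].round(2),PB,PA)
for y in(0,-15):
    p,R=place([.4605,-.0625,.108],y);print(p);rel(p,R)
E
```

```text
[-0.29  0.59 -0.21  1.99  0.22  0.58 -2.28] [ 0.02154974 -0.00021265  0.0140276 ] [-4.94839936e-01 -2.48936617e-04 -8.68922745e-01]
[ 0.44872885 -0.06190273  0.13085374]
[-7.600e+00  2.232e+02  6.680e+01 -1.000e-01 -2.990e+01  1.000e-01]
[ 0.44928453 -0.05887649  0.13085374]
[ -7.2 220.1  66.8   3.8 -29.7  14.8]
```

Request:
{"method": "move_arm", "body": {"targets": [[[0,-4,60,0,0,-8,0],[0,-7,120,10,0,-16,0],[0,-8,180,30,0,-24,0],[0,-8,223,67,0,-30,0],[0,-8,223,67,0,-30,0],[0,-8,223,67,0,-30,0],[0,-8,223,67,0,-30,0],[0,-8,223,67,0,-30,0]]]}}

```text
clock: 7.3
tool_pos: [0.4499, -0.06, 0.1322]
eef_rot: [0.966, -0.031, -0.255, -0.01]
contact_force: [-0.5, 0.2, -0.3]
opening: 0.326
finger_force: 40.0
```

```bash
python3 - <<'E'
from go import *
import cv2
from h import proj
print(r.get_state()["q"].round(2))
p,R=place([.4605,-.0625,.108]);rel(p,R)
p,R=place([.4605,-.0625,.010]);rel(p,R)
b=r.snapshot("side")[110:225,270:390,::-1];a=r.snapshot("top")[150:225,290:390,::-1]
cv2.imwrite("pics/pl_t.png",a);cv2.imwrite("pics/pl_s.png",b)
a=cv2.resize(a,None,fx=4,fy=4,interpolation=2);b=cv2.resize(b,None,fx=3.3,fy=3.3,interpolation=2)
a=cv2.copyMakeBorder(a,0,b.shape[0]-a.shape[0],0,0,0); cv2.imwrite("pics/pl.png",cv2.hconcat([a,b]))
s=r.get_state();R=Ro.from_quat(s["eef_rot"]).as_matrix()
for d in(0,.06): 
    X=s["tool_pos"]+R@(PB+PA*d); print(X,(proj("top",X)-[290,150])*4,(proj("side",X)-[270,110])*3.3+[400,0])
E
```

```text
[ 0.2   0.88 -0.28  1.71  0.18  1.1  -1.8 ]
[-0.2  2.   1.7 -0.  -0.1  0.3]
[48.1  2.3 87.  -0.  -0.1  0.3]
[ 0.46166935 -0.06100329  0.10915314] [[150.3145016  193.79392624]] [[586.39127555 227.765534  ]]
[ 0.46154795 -0.0611633   0.16914961] [[151.84781384 179.45325757]] [[586.32896689 176.62990435]]
```

View pics/pl.png

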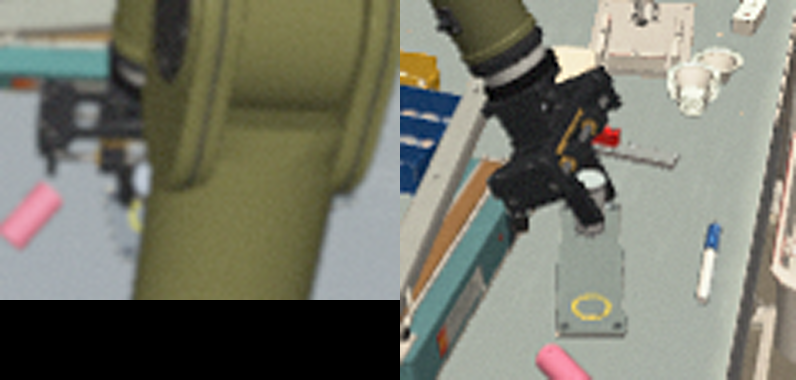

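Side view: post held upright over the plate, top at about (592,178) and lower end near (590,231); ring at (590,306). I'll compare these offsets with the ring's projection before lowering.

```bash
python3 - <<'E'
from h import *
m=[.4605,-.0625,.008]
print("ring side proj",proj("side",m),"obs 327.48 202.6; top proj",proj("top",m),"obs 328.22 203.39")
print("dpx per 1cm x,y side",proj("side",np.add(m,[.01,0,0]))-proj("side",m),proj("side",np.add(m,[0,.01,0]))-proj("side",m))
b=cv2.imread("pics/pl_s.png");g=b.astype(int).sum(2)//3
print(g[48:74,52:68])
E
```

```text
ring side proj [[327.01259568 202.79771624]] obs 327.48 202.6; top proj [[327.49841747 204.13094631]] obs 328.22 203.39
dpx per 1cm x,y side [[-2.84747568 -0.39280456]] [[-0.62959699  1.8268653 ]]
[[ 83  47  36  35  32  30  35  36  96 167 176 172 176 152 160 140]
 [111  59  32  38  32  32  34  28  82 153 171 172 175 176 176 175]
 [ 93  52  28  29  16  28  24  25  26  75 164 170 170 170 173 173]
 [ 71  37  59 120 127 130 127 105  69  28 145 169 170 175 173 177]
 [ 32  83 155 216 222 223 224 197 164  90  78 161 176 177 176 177]
 [ 34 103 216 224 217 213 218 219 221 176  69 143 175 175 175 177]
 [ 36  29 176 197 218 213 215 216 219 220  97  71 170 179 176 174]
 [ 27  36  21  90 214 217 216 217 208 170  77  20 151 178 180 173]
 [ 33  38  34  18 179 204 200 185 151  93  41  18  83 170 179 172]
 [ 35  26  30  37  56 105 114  94 103  98  53  24  19 160 175 173]
 [ 32  29  34  37  31  58  94 109 132 124  56  26  23 120 167 169]
 [ 27  32  30  33  38  71 122 142 140 123  57  24  32 122 165 170]
 [ 31  27  30  27  40  31  61 127 135 115  44  48  89 167 172 172]
 [ 28  30  30  24  33  43  34 100 133 116 113 119 128 155 159 171]
 [ 33  27  25  31  29  38  38  65 114 120 176 159 108 118 119 165]
 [ 52  28  26  29  29  30  36  34  61 135 151 131 109 124 129 163]
 [ 85  28  28  31  29  27  28  41  28 116 150 150 153 152 145 166]
 [114  58  23  30  29  26  27  41  37  65 145 151 149 148 143 164]
 [139  97  49  24  26  26  28  22  25  36 143 151 150 151 142 165]
 [138 118  69  29  28  24  31  43  74  74 146 150 149 150 147 169]
 [143 111 100  70  49  82  89 101 126  99 144 150 147 150 152 170]
 [140  98 111 104  97 133 134 130 116 100 142 149 147 149 151 166]
 [152 125  95  95 113 106  96 107 104 129 143 148 149 148 152 167]
 [150 130 136 136 116 113 104 137 144 148 147 147 147 148 162 168]
 [146 151 153 155 139 141 133 148 149 150 150 151 151 146 170 172]
 [149 150 155 154 148 154 151 151 155 151 153 153 150 147 170 170]]
```

Request:
{"method": "move_arm", "body": {"targets": [[[0,12,2,22,0,0,0],[0,24,4,43,0,0,0],[0,36,4,64,0,0,0],[0,47,4,85,0,0,0],[0,47,4,85,0,0,0],[0,47,4,85,0,0,0],[0,47,4,85,0,0,0]]]}}

```text
clock: 8.28
tool_pos: [0.4488, -0.0648, 0.0349]
eef_rot: [0.966, -0.032, -0.255, -0.01]
contact_force: [1.0, 0.0, -1.5]
opening: 0.322
finger_force: 40.0
```

```bash
python3 - <<'E'
from go import *
s=r.get_state();R=Ro.from_quat(s["eef_rot"]).as_matrix();print(s["tool_pos"]+R@PB,R@PA,s["contact_force"])
p,R=place([.4605,-.064,.008]);rel(p,R);rel(p-[0,0,.004],R)
E
```

```text
[ 0.46062844 -0.06526937  0.01209756] [-0.00215052 -0.00257683  0.99994105] [ 1.02398534  0.0383001  -1.54932901]
[ 1.9 -1.3  3.6 -0.1 -0.1  0.2]
[ 3.8 -1.3  7.1 -0.1 -0.1  0.2]
```

Request:
{"method": "move_arm", "body": {"targets": [[[0,0.5,-0.5,1,0,0,0],[0,1,-1,2,0,0,0],[0,1.5,-1,2.7,0,0,0],[0,1.5,-1,2.7,0,0,0]]]}}

```text
clock: 8.78
tool_pos: [0.4481, -0.0637, 0.0309]
eef_rot: [0.966, -0.032, -0.256, -0.01]
contact_force: [1.1, -0.1, 0.0]
opening: 0.326
finger_force: 40.0
```

Request:
{"method": "move_arm", "body": {"targets": [[[0,0.5,0,0.9,0,0,0],[0,0.5,0,0.9,0,0,0],[0,0.5,0,0.9,0,0,0]]]}}

```text
clock: 9.15
tool_pos: [0.4481, -0.0636, 0.0308]
eef_rot: [0.966, -0.032, -0.256, -0.01]
contact_force: [0.4, 0.0, 6.8]
opening: 0.323
finger_force: 40.0
```

Request:
{"method": "move_arm", "body": {"targets": [[[0.5,0,0,0,0,0,0],[0.55,0,0,0,0,0,0],[0.6,0,0,0,0,0,0],[0.6,-15,0,-26,0,0,0],[0.6,-30,0,-52,0,0,0],[0.6,-60,0,-104,0,0,0],[0.6,-60,0,-104,0,0,0],[0.6,-60,0,-104,0,0,0]]]}}

```text
clock: 10.15
tool_pos: [0.4472, -0.0642, 0.1497]
eef_rot: [0.966, -0.032, -0.256, -0.01]
contact_force: [0.5, -0.1, -0.7]
opening: 0.598
finger_force: 0.0
```

```bash
python3 - <<'E'
from go import *
bar=np.array([.5186,-.3766,.20]); rel([.47,-.2,.25],down(-99.7)); rel(bar,down(-99.7),np.array([.47,-.2,.25]),down(-99.7)); print(r.get_state()["q"].round(2))
E
```

```text
[ -22.1  133.7 -103.3    1.4   29.6    5.7]
[ 77.7 165.9  50.    0.    0.    0. ]
[ 0.21  0.85 -0.28  1.7   0.17  1.13 -1.79]
```

Request:
{"method": "move_arm", "body": {"targets": [[[0.5,-8,45,-35,0,10,2],[0.5,-15,90,-70,1,20,4],[0.5,-22,134,-103,1,30,6],[0.5,-22,134,-103,1,30,6],[0.5,-22,134,-103,1,30,6],[0.5,-22,134,-103,1,30,6],[0.5,-22,134,-103,1,30,6]]]}}

```text
clock: 11.02
tool_pos: [0.4705, -0.1987, 0.2488]
eef_rot: [0.996, -0.084, 0.002, 0.003]
contact_force: [0.2, 0.4, -0.0]
opening: 0.5
finger_force: 0.0
```

Request:
{"method": "move_arm", "body": {"targets": [[[0.5,39,83,25,0,0,0],[0.5,78,166,50,0,0,0],[0.5,78,166,50,0,0,0],[0.5,78,166,50,0,0,0],[0.5,78,166,50,0,0,0],[0.5,78,166,50,0,0,0]]]}}

```text
clock: 11.78
tool_pos: [0.5196, -0.375, 0.2019]
eef_rot: [0.996, -0.084, 0.003, 0.003]
contact_force: [-0.6, 0.3, 0.3]
opening: 0.5
finger_force: 0.0
```

```bash
python3 - <<'E'
from go import *
import cv2
from h import proj
print(r.get_state()["q"].round(2)); rel([.5186,-.3766,.06],down(-99.7)); rel([.5186,-.3766,.014],down(-99.7))
b=r.snapshot("side")[110:225,270:390,::-1];a=r.snapshot("top")[150:225,310:430,::-1]
cv2.imwrite("pics/q_t.png",a);cv2.imwrite("pics/q_s.png",b)
a=cv2.resize(a,None,fx=3.3,fy=3.3,interpolation=2);b=cv2.resize(b,None,fx=3.3,fy=3.3,interpolation=2)
a=cv2.copyMakeBorder(a,0,b.shape[0]-a.shape[0],0,0,0); cv2.imwrite("pics/q.png",cv2.hconcat([a,b]))
for X in([.4605,-.0625,.008],[.4605,-.0625,.068],[.5186,-.3766,.032]): print((proj("top",X)-[310,150])*3.3,(proj("side",X)-[270,110])*3.3+[396,0])
E
```

```text
[ 0.7   0.76 -0.28  1.56  0.25  0.86 -1.41]
[ -1.7   1.  141.9   0.3  -0.4   0. ]
[ -2.    0.7 187.9   0.3  -0.4   0. ]
[[ 57.74477766 178.63212281]] [[584.14156573 306.23246358]]
[[ 58.74686735 168.46499923]] [[583.98873632 260.25127737]]
[[339.19476298 114.21517863]] [[592.61926572 126.92747179]]
```

View pics/q.png

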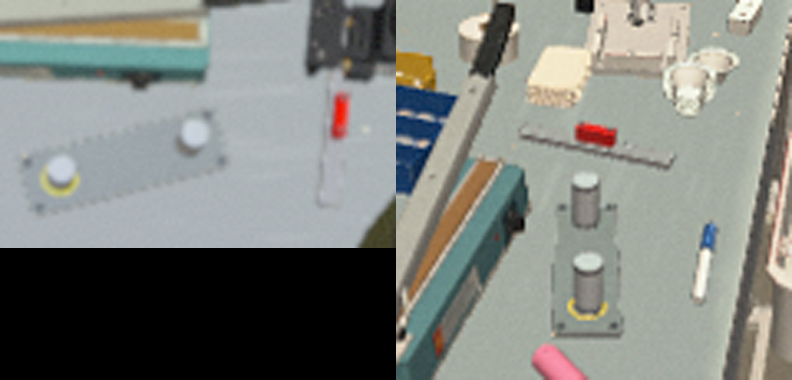

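Both posts now stand: fixed one at (196,135) top and (586,200) side, placed one at (60,168) and (588,280), centred on the ring. The bar's red block is at (341,116) and (596,134), as predicted. Descending on the block.

Request:
{"method": "move_arm", "body": {"targets": [[[0.5,-2,1,60,0,0,0],[0.5,-2,1,110,0,0,0],[0.5,-2,1,150,0,0,0],[0.5,-2,1,175,0,0,0],[0.5,-2,1,187,0,0,0],[0.5,-2,1,187,0,0,0],[0.5,-2,1,187,0,0,0]]]}}

```text
clock: 12.75
tool_pos: [0.5187, -0.3799, 0.0159]
eef_rot: [0.996, -0.086, 0.004, 0.004]
contact_force: [-0.2, 0.0, 0.5]
opening: 0.502
finger_force: 0.0
```

Request:
{"method": "move_arm", "body": {"targets": [[[0.5,0,-3,1,0,0,0],[0.5,0,-3,1,0,0,0],[0,0,-3,1,0,0,0],[0,0,-3,1,0,0,0],[0,0,-3,1,0,0,0],[0,0,-3,1,0,0,0],[0,0,-3,1,0,0,0]]], "newtons": 30}}

```text
clock: 13.62
tool_pos: [0.5182, -0.3771, 0.0135]
eef_rot: [0.996, -0.086, 0.003, 0.004]
contact_force: [0.7, -1.6, -0.3]
opening: 0.154
finger_force: 30.0
```

```bash
python3 - <<'E'
from h import *
from go import *
print(tri(np.array([400,147]),np.array([302,115])), tri(np.array([373,158]),np.array([310,160])))
for z in(.04,.08,.12): print(onz("top",np.array([349,174]),z),onz("top",np.array([372,170]),z))
s=r.get_state();R0=Ro.from_quat(s["eef_rot"]).as_matrix();p0=s["tool_pos"]
R1=Ro.from_euler('z',112.5,degrees=True).as_matrix()@R0
off=R0.T@(np.array([.5186,-.3766,0])-p0); off[1]=0; print("bar origin in tool",off)
rel([p0[0],p0[1],.22],R1)
t=np.array([.4771,-.1356,.068])-R1@off; print(t); np.save("t.npy",np.c_[R1,t])
E
```

```text
(array([ 0.60435675, -0.29832612,  0.20904812]), np.float64(0.2923846395873966)) (array([ 0.58970919, -0.23455644,  0.0643209 ]), np.float64(6.784740625238385))
[ 0.56452496 -0.14472421  0.04      ] [ 0.57685951 -0.22987922  0.04      ]
[ 0.55374142 -0.1411619   0.08      ] [ 0.56569313 -0.22367389  0.08      ]
[ 0.54295787 -0.1375996   0.12      ] [ 0.55452674 -0.21746855  0.12      ]
bar origin in tool [0.00026709 0.         0.01351561]
[   1.4    1.5 -206.5    0.8    0.8 -112.5]
[ 0.4770849  -0.13597107  0.08151315]
```

The lever handle's tip is at (0.604, -0.298, 0.209). With this grasp the gripper body would lie across the plate and pass within about a centimetre of the lever. I'll regrip the block along its 50 mm length so the body lies along the plate instead.

Request:
{"method": "move_arm", "body": {"targets": [[[0.5,0,0,0,0,0,0],[0.5,0,0,-10,0,0,0],[0.5,0,0,-60,0,0,0],[0.85,-40,0,-100,0,0,-10],[0.85,-40,0,-100,0,0,-20],[0.85,-40,0,-100,0,0,-30],[0.85,-40,0,-100,0,0,-40],[0.85,-40,0,-100,0,0,-50],[0.85,-40,0,-100,0,0,-60],[0.85,-40,0,-100,0,0,-70]]]}}

```text
clock: 14.88
tool_pos: [0.4784, -0.369, 0.114]
eef_rot: [0.864, 0.504, 0.0, 0.005]
contact_force: [-0.3, -0.1, -0.3]
opening: 0.848
finger_force: 0.0
```

```bash
python3 - <<'E'
from go import *
print(r.get_state()["q"].round(2)); R=down(-9.8); rel([.5184,-.377,.10],R); rel([.5184,-.377,.0145],R)
E
```

```text
[ 0.89  0.88 -0.57  1.73  0.68  0.73 -0.54]
[ 12.8  38.6  14.3   0.5   0.3 -19.7]
[ 13.2  37.8  99.8   0.5   0.3 -19.7]
```

Request:
{"method": "move_arm", "body": {"targets": [[[0.85,13,38,14,0,0,-10],[0.85,13,38,14,0,0,-20],[0.85,13,38,14,0,0,-20],[0.85,13,38,50,0,0,-20],[0.85,13,38,85,0,0,-20],[0.85,13,38,85,0,0,-20],[0.85,13,38,85,0,0,-20]]]}}

```text
clock: 15.75
tool_pos: [0.5189, -0.3775, 0.03]
eef_rot: [0.766, 0.643, 0.0, 0.005]
contact_force: [0.7, -0.6, 0.8]
opening: 0.851
finger_force: 0.0
```

```bash
python3 - <<'E'
from go import *
R=down(-9.8); rel([.5184,-.377,.0145],R)
E
```

```text
[ 0.5 -0.7 15.5  0.5  0.4 -0.1]
```

Request:
{"method": "move_arm", "body": {"targets": [[[0.85,0.5,-0.5,15,0.5,0.4,0],[0.85,0.5,-0.5,15,0.5,0.4,0],[0.85,0.5,-0.5,15,0.5,0.4,0],[0.4,0.5,-0.5,15,0.5,0.4,0],[0.4,0.5,-0.5,15,0.5,0.4,0],[0.4,0.5,-0.5,15,0.5,0.4,0],[0.4,0.5,-0.5,15,0.5,0.4,0]]], "newtons": 35}}

```text
clock: 16.62
tool_pos: [0.5182, -0.3768, 0.0137]
eef_rot: [0.765, 0.644, -0.0, -0.001]
contact_force: [0.2, -0.8, 1.0]
opening: 0.562
finger_force: 35.0
```

```bash
python3 - <<'E'
from go import *
s=r.get_state();R0=Ro.from_quat(s["eef_rot"]).as_matrix();p0=s["tool_pos"]; print(R0,p0)
R1=Ro.from_euler('z',-67.5,degrees=True).as_matrix()@R0
np.save("R1.npy",np.c_[R1,p0,R0])
rel([.46,-.33,.22],R0); rel([.46,-.33,.22],R1);print(s["q"].round(2))
E
```

```text
[[ 1.70981741e-01  9.85273349e-01 -1.29285209e-03]
 [ 9.85274092e-01 -1.70980970e-01  6.86323529e-04]
 [ 4.55163178e-04 -1.39116246e-03 -9.99998929e-01]] [ 0.51818426 -0.37682267  0.01370527]
[  36.3  -65.6 -206.2    0.     0.     0. ]
[ 3.630e+01 -6.560e+01 -2.062e+02 -0.000e+00  1.000e-01  6.750e+01]
[ 0.86  1.08 -0.58  1.62  0.83  0.71 -0.31]
```

Request:
{"method": "move_arm", "body": {"targets": [[[0.4,0,0,-15,0,0,0],[0.4,0,0,-60,0,0,0],[0.4,20,-35,-110,0,0,10],[0.4,36,-66,-160,0,0,20],[0.4,36,-66,-206,0,0,30],[0.4,36,-66,-206,0,0,40],[0.4,36,-66,-206,0,0,50],[0.4,36,-66,-206,0,0,60],[0.4,36,-66,-206,0,0,67.5],[0.4,36,-66,-206,0,0,67.5]]]}}

```text
clock: 17.88
tool_pos: [0.4592, -0.3298, 0.2202]
eef_rot: [0.994, 0.111, -0.001, -0.0]
contact_force: [-0.1, 0.7, -2.1]
opening: 0.564
finger_force: 35.0
```

```bash
python3 - <<'E'
from go import *
R1=np.load("R1.npy")[:,:3]; print(r.get_state()["q"].round(2)); rel([.4771,-.1356,.16],R1)
E
```

```text
[ 0.8   0.66 -0.44  1.76  0.37  0.81 -1.16]
[ 6.050e+01 -1.853e+02  6.030e+01  0.000e+00  1.000e-01  1.000e-01]
```

Request:
{"method": "move_arm", "body": {"targets": [[[0.4,15,-45,0,0,0,0],[0.4,30,-90,0,0,0,0],[0.4,45,-140,20,0,0,0],[0.4,60.5,-185,50,0,0,0],[0.4,60.5,-185,60,0,0,0],[0.4,60.5,-185,60,0,0,0],[0.4,60.5,-185,60,0,0,0]]]}}

```text
clock: 18.75
tool_pos: [0.4779, -0.1382, 0.1603]
eef_rot: [0.994, 0.109, -0.001, 0.0]
contact_force: [-0.6, 0.6, -2.0]
opening: 0.564
finger_force: 35.0
```

```bash
python3 - <<'E'
from go import *
import cv2
from h import proj
R1=np.load("R1.npy")[:,:3]; print(r.get_state()["q"].round(2)); rel([.4771,-.1356,.0885],R1); rel([.4771,-.1356,.0817],R1)
b=r.snapshot("side")[110:225,270:390,::-1];a=r.snapshot("top")[150:225,310:430,::-1]
a=cv2.resize(a,None,fx=3.3,fy=3.3,interpolation=2);b=cv2.resize(b,None,fx=3.3,fy=3.3,interpolation=2)
a=cv2.copyMakeBorder(a,0,b.shape[0]-a.shape[0],0,0,0); cv2.imwrite("pics/z.png",cv2.hconcat([a,b]))
s=r.get_state();R=Ro.from_quat(s["eef_rot"]).as_matrix()
for d in(-.1,.1): X=s["tool_pos"]+R@[0,d,.0137];print((proj("top",X)-[310,150])*3.3,(proj("side",X)-[270,110])*3.3+[396,0])
E
```

```text
[ 0.4   0.67 -0.34  2.02  0.43  0.53 -1.6 ]
[-0.2 -2.7 71.8  0.1  0.1 -0.1]
[-0.2 -2.7 78.6  0.1  0.1 -0.1]
[[ 38.40062104 158.33464937]] [[583.01412068 208.79132406]]
[[229.38877121 110.2951765 ]] [[582.66630994 103.332549  ]]
```

View pics/z.png

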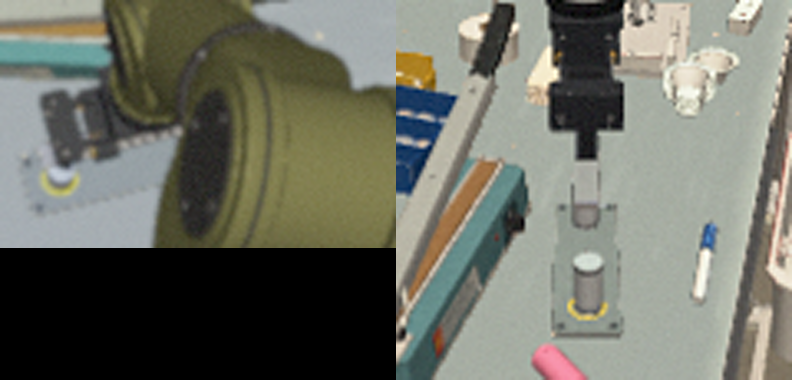

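The held bar's end is at about (586,207) in the side view and in line with the posts at (588,265) and (586,215). Lowering.

Request:
{"method": "move_arm", "body": {"targets": [[[0.4,0,-2.5,30,0,0,0],[0.4,0,-2.5,55,0,0,0],[0.4,0,-2.5,70,0,0,0],[0.4,0,-2.5,70,0,0,0],[0.4,0,-2.5,70,0,0,0],[0.4,0,-2.5,70,0,0,0]]]}}

```text
clock: 19.6
tool_pos: [0.4777, -0.1343, 0.0906]
eef_rot: [0.994, 0.11, -0.0, -0.0]
contact_force: [0.9, -0.2, -1.9]
opening: 0.566
finger_force: 35.0
```

```bash
python3 - <<'E'
from go import *
R1=np.load("R1.npy")[:,:3]; rel([.4771,-.1356,.0817],R1)
E
```

```text
[-0.9  1.2  8.9  0.   0.  -0. ]
```

Request:
{"method": "move_arm", "body": {"targets": [[[0.4,-0.5,1,2.5,0,0,0],[0.4,-0.5,1,5,0,0,0],[0.4,-0.5,1,7,0,0,0],[0.4,-0.5,1,7,0,0,0],[0.4,-0.5,1,7,0,0,0]]]}}

```text
clock: 20.23
tool_pos: [0.4768, -0.1349, 0.0827]
eef_rot: [0.994, 0.11, -0.001, -0.001]
contact_force: [-0.3, 0.2, -1.4]
opening: 0.563
finger_force: 35.0
```

Request:
{"method": "move_arm", "body": {"targets": [[[0.4,0,0,1,0,0,0],[0.4,0,0,1.5,0,0,0],[0.4,0,0,1.5,0,0,0],[0.4,0,0,1.5,0,0,0]]]}}

```text
clock: 20.72
tool_pos: [0.4769, -0.135, 0.0816]
eef_rot: [0.994, 0.11, -0.001, -0.0]
contact_force: [-0.9, -0.2, 5.6]
opening: 0.567
finger_force: 35.0
```

Contact at the expected height. Releasing and retreating.

Request:
{"method": "move_arm", "body": {"targets": [[[0.62,0,0,0,0,0,0],[0.7,0,0,0,0,0,0],[0.8,0,0,0,0,0,0],[0.8,0,0,-10,0,0,0],[0.8,0,0,-40,0,0,0],[0.8,0,0,-90,0,0,0],[0.8,0,0,-140,0,0,0],[0.8,-60,0,-160,0,0,0],[0.8,-60,0,-160,0,0,0],[0.8,-60,0,-160,0,0,0]]]}}

```text
clock: 21.98
tool_pos: [0.4188, -0.1484, 0.2419]
eef_rot: [0.994, 0.11, -0.0, -0.0]
contact_force: [1.2, 0.3, 0.3]
opening: 0.799
finger_force: 0.0
```

```bash
python3 - <<'E'
from go import *
import cv2
from h import proj
s=r.get_state();print(s["tool_pos"],s["q"].round(2))
b=r.snapshot("side")[110:300,240:390,::-1]
b=cv2.resize(b,None,fx=3.1,fy=3.1,interpolation=2)
cv2.imwrite("pics/end.png",b)
for X in([.4771,-.1356,.1],[.4605,-.0625,.008]):print((proj("side",X)-[240,110])*3.1)
E
```

```text
[ 0.41884688 -0.1484144   0.24193684] [ 0.55  0.48 -0.46  2.07  0.34  0.66 -1.49]
[[269.02586042 180.45407185]]
[[269.73904659 287.67292033]]
```

View pics/end.png

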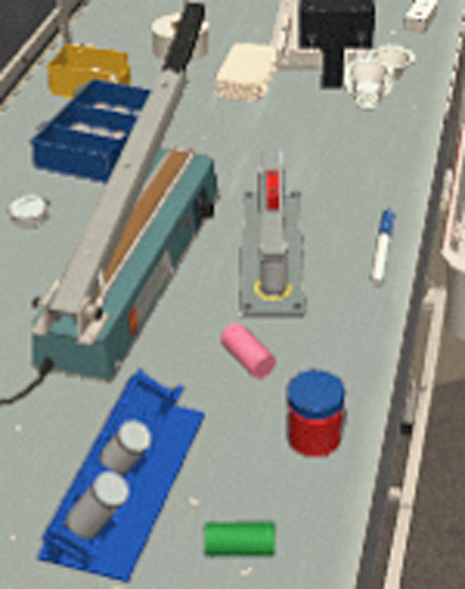

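The bar lies level on both posts with its red block at (272,190). The placed post is on the ring at (272,287), and the other two posts are still in the rack at (127,447) and (100,505). Handing in.

```bash
python3 -c "
from plant import r
print(r.finish_job())"
```

```text
the job is handed in; nothing more can be done
None
```

I stood the 60 mm post on the ring mark, laid the bridge bar level across both posts and handed the job in at about 22 s; the final picture looked right, but no verdict came back.

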